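Mix the round flask of stain on the bottle shaker

ROBOT

A 6-joint arm with a two-finger parallel gripper is mounted at the origin on the work surface. World frame = base frame: x ahead of the robot, y to its left, z up, the work surface at z = 0. Lengths are in mm, angles in rad, forces in N, time in s.
With the tool pointing down it reaches from about 275 to 750 mm from the base axis. Payload 10.2 kg.
Tool frame: the origin (TCP) lies between the finger pads; the fingertips stand ahead of it and the grasp point (between the pads) lies 3 mm ahead of it (tip_extent is the z of the fingertips in the tool frame, in mm); z points along the fingers, y is the line along which they close (so a half turn about z gives the same grasp; the last joint's range is limited). The gripper opens to 85 mm and grips with 20 to 120 N. Pads are 22 mm wide; open, the fingers measure 114 mm over their backs; the gripper's body (76 mm by 85 mm) begins 54 mm behind the grasp point. The pads swing forward as they close: fully open they stand 13 mm farther back than shut.
Start: joints at [1.062, 0.313, 1.498, -0, 1.331, -0.223], TCP at [148.023, 503.707, 253.294] pointing down, gripper open.
Joint ranges: [-2.94, 2.94], [-0.97, 2.17], [0.19, 2.56], [-1.23, 4.37], [0.02, 3.11], [-2.88, 2.88]. Speed limits (rad/s): [2.39, 2.39, 3.01, 3.14, 3.14, 3.14].

INTERFACE

Orientations are given as a unit quaternion [w, x, y, z].
In Python, from rig import read_state, capture, close_job, recognise, outline_of, place_of, tip_extent gives the robot as it stands. The module is installed in compiled form; this text tells all that it offers.
- The arm moves only by the tool drive_tool, never from a script. Its argument "moves" is a list of rows, each a list of 3 entries, a list of its own where there are three numbers: the turn, a rotation vector about the tool's x, y, z in units of 45 degrees (1.0 is 45 degrees), then the shift along the tool's x, y, z in units of 0.25 m (1.0 is 0.25 m), then the closure, from 0 (fully open) to 1 (shut). A call has 1 to 8 rows; each row is the pose to reach, as a shift and turn from the pose commanded when the call began, along the tool's axes at that moment; what a row does not reach only later rows make up. A row lasts 1/12 s, in which the tool goes at most 41.7 mm and 7.16 degrees, less where a joint would pass 70% of its speed; a pose out of reach is approached as far as the arm can. A call with a number of a shift or a turn outside -1 to 1 is refused whole. A call with a gripper value outside its range is refused whole. The fingers move at their own pace and stop on an object; "force" is the grip in N (left out, the last holds). Time passes only in rows, so rows that repeat a pose let the fingers close. It gives the time, the measured TCP pose, the force, the opening and the grip force at its end, in the units of the state.
- read_state(): the state, without advancing time (a new reading comes with each control period).
- capture(name): name is "side" or "top" or "wrist"; returns a dict with "image" (400x640x3 uint8, red, green, blue), "camera_matrix" (3x3 intrinsics, pixels), "k1" (the pictures are not rectified: a ray, as slopes to the right and down, at radius r is drawn at 1 + k1 r^2 times it, then the intrinsics apply), "rvec" (rotation vector, rad) and "tvec" (3), from world to camera coordinates, as OpenCV has them; the wrist camera has in their place "hand_eye" (4x4, takes a point from camera to tool coordinates, whose origin is the TCP and whose axes are the flange's). Camera axes: x right, y down, z forward; pixel columns grow to the right and rows downward; lengths in mm; the calibration is good to about 2 mm. A picture is of the moment at which its call begins: read the wrist's pose just before it. There is no depth.
- close_job(): hands the job in; it is judged then, once.
Trained networks look in a picture, given as the dict that the camera call returned (one of the last four; its "shot" number tells which), for a name from the list of things; names that differ only in an ending like _2 or _b are one class to them, and where a whole thing is asked for, a point or a joint stands for the part that bears it (a point fixed in the world has none). Each returns a list of dicts, best first, with "confidence" (0 to 1); they miss things now and then, are a little off and sometimes report something else, mostly with a low value. They report only what shows in the picture. A call takes as long as a camera call. They do not tell look-alikes from the thing itself.
- recognise(picture, name): "xyz" ([x, y, z] in mm, in world coordinates, good to about 4 mm: the middle of the surface that is visible of it).
- outline_of(picture, name): "pixels" (400x640 bool, what is visible of it).
- place_of(picture, name): "xyz" ([x, y, z] in mm, in world coordinates, good to about 4 mm: a listed point, or the origin of a listed thing).
The state is a dict: "time_s": time; "qpos": joint angles; "joint_velocities": joint speeds; "effort": joint torques, N m; "position": TCP position; "ee_rot": TCP orientation; "ft_force": force on the tool from outside, world axes, zero at the start; "wrist_torque": the same for the moment, N m; "width": finger opening in mm; "finger_force": force on a finger pad.
Only numpy, scipy, OpenCV 4.12 (cv2) and the standard library are available. Lean on these libraries where they do the work, as an engineer would, in place of code of your own. Each camera call takes 0.05 s, during which the arm holds its last target. There are 200 camera calls.

TASK

The little bottle shaker has walked out of its corner: push it back until it sits flat against both wooden cleats, before anything is put on it. Then set the round-bellied flask of stain upright in the shaker's sprung ring and press it down until the ring is fully home, which keeps its touch switch on; leave the shaker in its corner, and finish while still holding the flask pressed down. Do not tip the flask over, and leave the other things on the bench where they are.

Things in the scene. Friction and masses are not known exactly. Their poses are not given: they have to be found in the camera images.
- cleats: Fixed L-shaped corner of two pale wooden cleats on the bench, each 165 mm long inside, 24 wide, 26 high; place and yaw vary. Origin: inner corner at bench height. x points away from the robot into the far cleat (inner face x = 0, y -165 to 0 mm), y into the side cleat (inner face y = 0, x -165 to 0 mm). The shaker belongs where x and y are negative; home, shaker_mid is at x = y = -52 mm.
- shaker_mid (a point): Middle of the shaker's casing, 27 mm above the bench: a loose grey square box, 104 x 104 mm, upright sides from 4 to 50 mm, top at 54 mm, on rubber feet, about 0.8 kg, slides under a push of 3 to 7 N. A sprung ring stands on its top. z is up; the +x face belongs against the far cleat, the +y face against the side cleat; it starts within 0.3 rad of square to them.
- shaker_corner (a point): The far left corner of the casing (its +x, +y upright edge), 15 mm above the bench; it meets the cleats' inner corner when the shaker is home.
- cradle_center (a point): Centre of the rubber ring on top of the shaker, above the middle of the casing; moves down with the ring. Ring: opening 50 mm, outside 70 mm, 10 mm thick, on a shallow metal cup of the same width whose floor is 10 mm below this point. At rest this point is 82 mm and the ring's top 87 mm above the bench.
- cradle (a joint): How far the ring is pressed down: 0 at rest, 0.008 m fully home at its hard stop. The spring pushes up with 7 N at the start and 13.4 N at the end of its travel, so the flask's own weight does not press it; a downward push of about 8 to 11 N on the flask takes it home.
- flask_mid (a point): Round-bellied amber glass flask, half-way up, 47 mm above its foot; z up. 94 mm tall, about 0.25 kg: flat foot 40 mm across, ball-shaped belly 68 mm across (27 mm above the foot), neck 26 mm, black screw cap 31 mm across and 24 mm high at the top, its middle 35 mm above this point. Seated in the ring, this point is 44 mm above cradle_center. Stands among other bottles.
- jar: Bystander: squat straight-sided amber jar with a wide black lid, 64 mm across, 72 mm high. Origin under its centre.
- tall_bottle: Bystander: slim straight-sided amber bottle with a black cap, 50 mm across, 112 mm high. Origin under its centre.
- mallet: Bystander: carver's round wooden mallet standing on its head, 76 mm across, 202 mm high. Origin under its centre.
- sanding_block: Bystander: cork sanding block, 105 x 60 x 28 mm. Origin under its centre.
- offcut: Bystander: offcut of pale wood, 90 x 45 x 32 mm. Origin under its centre.
- gouge: Bystander: carving gouge lying flat, 235 mm long, 26 mm wide, 22 mm high, blade to its +x. Origin at the ferrule, at bench height.
- brush: Bystander: flat paint brush lying down, 165 mm long, 30 mm wide, 10 mm high, bristles to its +x. Origin near the ferrule, at bench height.
Not all that is in view belongs to the job. What is shaped like the part that bears flask_mid but pink is not meant.

How it is judged:
By the outcome, as a careful person would: the job done as asked, in the order asked, and still so for the second after the job is handed in, while the arm keeps its last pose, push and grip.
It also fails if it takes over 61 s, if anything falls off the work surface, if the arm or the gripper's body presses on something with over 40 N, if the wrist force passes 120 N, or if a joint passes its speed limit or range.

## Working session

There is one attempt and no reset: what is moved stays moved. The work goes in short steps, Python scripts to look and compute and a tool call to move; the robot and the scene stay as the last step left them, time stands still between calls to the robot, and variables do not carry over. Pictures are saved under pics/ and viewed, at most 10 in all, crops included, and the job is handed in when it is done.

Besides the shell and the picture viewer there is one more tool, called after ">>>" as name(argument=value, ...) on one line, values as JSON. drive_tool: Moves the arm, as the interface text tells. Shifts and turns lie within -1 to 1; 1 stands for 0.25 m of shift or 45 degrees of turn. Its arguments: {"type":"object","properties":{"moves":{"type":"array"},"force":{"type":"number"}},"required":["moves"]}

```bash
mkdir -p pics
cat > h.py <<'E'
import numpy as np, cv2
from rig import *
from scipy.spatial.transform import Rotation as R
def cam(p,st=None):
    """world->camera R,t"""
    if 'rvec' in p and p['rvec'] is not None:
        return cv2.Rodrigues(np.array(p['rvec'],float))[0], np.array(p['tvec'],float).ravel()
    q=st['ee_rot']; T=np.eye(4); T[:3,:3]=R.from_quat([q[1],q[2],q[3],q[0]]).as_matrix(); T[:3,3]=st['position']
    M=np.linalg.inv(T@np.array(p['hand_eye'])); return M[:3,:3],M[:3,3]
def proj(p,X,st=None):
    r,t=cam(p,st); return cv2.projectPoints(np.atleast_2d(np.array(X,float)),cv2.Rodrigues(r)[0],t,np.array(p['camera_matrix'],float),np.array([p['k1'],0,0,0,0],float))[0][:,0]
def at_z(p,px,z,st=None):
    r,t=cam(p,st); u=cv2.undistortPoints(np.array(px,float).reshape(-1,1,2),np.array(p['camera_matrix'],float),np.array([p['k1'],0,0,0,0],float))[:,0]
    d=np.c_[u,np.ones(len(u))]@r; c=-r.T@t; return c+d*((z-c[2])/d[:,2])[:,None]
def save(p,n): cv2.imwrite('pics/'+n+'.png',p['image'][:,:,::-1])
E
python3 - <<'E'
from h import *
np.set_printoptions(precision=1,suppress=True)
s=read_state(); print(s, tip_extent)
P={c:capture(c) for c in('side','top')}
cv2.imwrite('pics/a.png',cv2.resize(np.vstack([P['side']['image'],P['top']['image']]),(480,600))[:,:,::-1]) if 0 else None
for c in P:
    save(P[c],c)
    for n in ['cleats','shaker_mid','shaker_corner','cradle_center','flask_mid','jar','tall_bottle','mallet','sanding_block','offcut','gouge','brush']:
        for d in place_of(P[c],n)[:3]: print(c,n,np.array(d['xyz']),round(d['confidence'],2),proj(P[c],d['xyz'])[0])
E
```

```text
{'time_s': 0.0, 'qpos': array([ 1.1,  0.3,  1.5, -0. ,  1.3, -0.2]), 'joint_velocities': array([-0., -0.,  0., -0., -0., -0.]), 'effort': array([  0. , -41.2, -26. ,  -0. ,   0. ,   0. ]), 'position': array([147.9, 503.5, 252.7]), 'ee_rot': array([-0. ,  0.1,  1. , -0. ]), 'ft_force': array([ 0.4, -0.9, -0.7]), 'wrist_torque': array([ 0., -0.,  0.]), 'finger_force': 0.0, 'width': 85.27405363213927} 22.0
side cleats [604.1 205.5   1.4] 0.68 [328.2 162. ]
side shaker_mid [493.4 111.6  28.3] 0.89 [299.2 179. ]
side shaker_corner [558.7 153.1  15.3] 0.67 [317.3 171. ]
side cradle_center [494.2 113.6  82.6] 0.56 [298.6 166.6]
side flask_mid [ 406.5 -208.2   44.8] 0.82 [281.  257.5]
side flask_mid [628.2 -47.1  47.5] 0.81 [348.1 206. ]
side flask_mid [ 501.1 -129.1   44.8] 0.65 [310.6 232. ]
side jar [ 646.8 -151.    -3.6] 0.75 [359.8 241.9]
side tall_bottle [ 539.7 -300.7   -2.1] 0.93 [332.5 287.9]
side mallet [634.  420.9   1. ] 0.97 [327.6 122.7]
side mallet [ 645.8 -152.2   -5.3] 0.67 [359.5 242.6]
side sanding_block [792.4   1.2  -3. ] 0.64 [394.7 199.6]
side sanding_block [601.2 206.
[... 329 characters left out ...]
267.1 241.6]
top shaker_corner [559.9 146.5  13.3] 0.8 [255.1 219.9]
top cradle_center [493.9 109.3  84.2] 0.9 [265.3 239.6]
top flask_mid [ 406.8 -213.2   45.1] 0.72 [378.  269.5]
top flask_mid [ 499.7 -132.8   48.9] 0.69 [349.7 237.8]
top flask_mid [631.8 -48.4  50.6] 0.6 [320.  193.4]
top jar [ 649.2 -156.1    0.3] 0.96 [354.1 190.8]
top jar [ 501.  -130.5   49.8] 0.18 [348.9 237.3]
top tall_bottle [ 540.6 -302.4   -0.8] 0.83 [402.7 225.2]
top mallet [628.4 424.9  -1.3] 0.83 [166.1 199.3]
top offcut [ 764.6 -180.9   -0.8] 0.72 [360.8 154.8]
top offcut [401.3 -37.3   1. ] 0.24 [316.9 272.6]
top gouge [ 548.6 -447.8   -0.8] 0.58 [448.6 222. ]
top brush [400.3 -38.7  -0.3] 0.63 [317.3 272.9]
```

Run:
```python
from h import *
a=cv2.imread('pics/side.png');b=cv2.imread('pics/top.png')
c=cv2.resize(a[120:320,230:430],(400,400),interpolation=cv2.INTER_CUBIC); d=cv2.resize(b[130:330,200:400],(400,400),interpolation=cv2.INTER_CUBIC)
cv2.imwrite('pics/c1.png',np.hstack([c,d]))
```

```text
(no output)
```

View pics/c1.png

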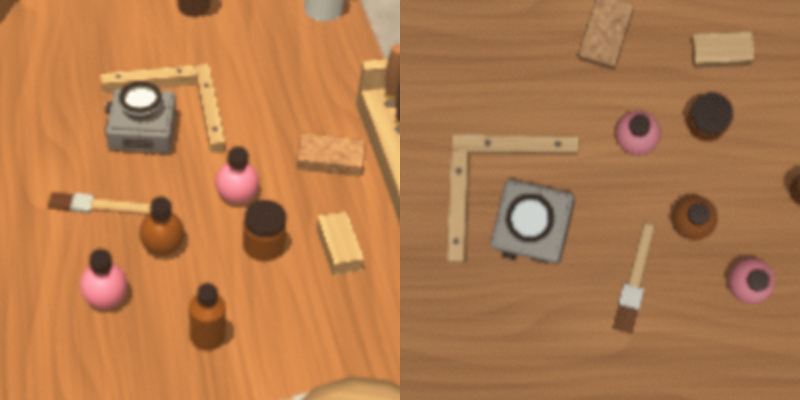

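View pics/top.png

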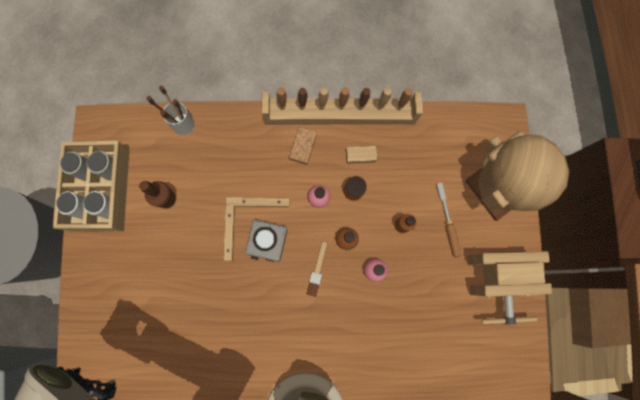

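The amber round-bellied flask shows at top-view pixel (347,238). Possible mix-ups are the pink flasks at (319,196) and (376,269), the straight tall bottle at (405,222) and the squat jar at (354,188). I choose (347,238), at about (500,-131). The shaker sits at (266,240), turned inside the cleat corner, whose inner corner is near (232,205). Next I take a close look at the shaker with the wrist camera.

```bash
cat >> h.py <<'E'
def Rt(s):
    q=s['ee_rot']; return R.from_quat([q[1],q[2],q[3],q[0]]).as_matrix()
def go(s,target,yaw=None):
    """units of move to TCP target, tool down with tool y axis at world angle yaw"""
    M=Rt(s); sh=M.T@(np.array(target,float)-s['position'])/250
    tu=np.zeros(3)
    if yaw is not None:
        y=np.array([np.cos(yaw),np.sin(yaw),0]); z=np.array([0,0,-1.]); G=np.c_[np.cross(y,z),y,z]
        tu=R.from_matrix(M.T@G).as_rotvec()/(np.pi/4)
    print('turn',np.round(tu,3),'shift',np.round(sh,3),'mm',np.round(sh*250,1))
E
python3 - <<'E'
from h import *
np.set_printoptions(precision=3,suppress=True)
s=read_state(); p=capture('wrist'); print(p['hand_eye'],p['camera_matrix'],Rt(s))
y=Rt(s)[:,1]; print(np.degrees(np.arctan2(y[1],y[0])))
go(s,[470,130,330]);
E
```

```text
[[   0.      -0.954   -0.301   75.773]
 [   1.       0.      -0.       0.977]
 [   0.001   -0.301    0.954 -120.854]
 [   0.       0.       0.       1.   ]] [[359.799   0.    318.288]
 [  0.    359.799 204.799]
 [  0.      0.      1.   ]] [[-0.959  0.282 -0.   ]
 [ 0.282  0.959 -0.   ]
 [-0.    -0.    -1.   ]]
73.6271479397117
turn [0. 0. 0.] shift [-1.657 -1.071 -0.307] mm [-414.3 -267.8  -76.7]
```

>>> drive_tool(moves=[[[0,0,0],[-0.16,-0.1,0],0],[[0,0,0],[-0.32,-0.2,0],0],[[0,0,0],[-0.48,-0.3,0],0],[[0,0,0],[-0.64,-0.4,0],0],[[0,0,0],[-0.8,-0.5,0],0],[[0,0,0],[-0.96,-0.6,0],0],[[0,0,0],[-1,-0.65,0],0],[[0,0,0],[-1,-0.65,0],0]])

```text
time_s: 2.02
position: [345.0, 273.5, 253.4]
ee_rot: [0.001, 0.145, 0.989, -0.0]
ft_force: [-0.6, -0.2, 0.6]
width: 85.4
finger_force: 0.0
```

Run:
```python
from h import *
s=read_state(); print(s['position']); go(s,[470,120,250],np.pi/2)
```

```text
[344.95156783 273.45238002 253.3665275 ]
turn [-0.001  0.002 -0.37 ] shift [-0.655 -0.445  0.015] mm [-163.8 -111.2    3.7]
```

>>> drive_tool(moves=[[[0,0,-0.1],[-0.16,-0.1,0],0.4],[[0,0,-0.2],[-0.32,-0.2,0],0.4],[[0,0,-0.3],[-0.48,-0.3,0],0.4],[[0,0,-0.37],[-0.6,-0.4,0.01],0.4],[[0,0,-0.37],[-0.65,-0.44,0.01],0.4],[[0,0,-0.37],[-0.65,-0.44,0.01],0.4],[[0,0,-0.37],[-0.65,-0.44,0.01],0.4]])

```text
time_s: 2.6
position: [467.3, 125.3, 250.5]
ee_rot: [-0.0, -0.001, 1.0, 0.0]
ft_force: [-0.1, 1.2, -0.7]
width: 51.0
finger_force: 0.0
```

Run:
```python
from h import *
np.set_printoptions(precision=1,suppress=True)
s=read_state(); print(s['position'],s['width']); p=capture('wrist'); save(p,'w1')
for n in ['cleats','shaker_mid','shaker_corner','cradle_center']:
    for d in place_of(p,n)[:2]: print(n,np.array(d['xyz']),round(d['confidence'],2),proj(p,d['xyz'],s)[0])
```

```text
[467.3 125.3 250.5] 50.999550341194244
cleats [606.4 209.4  -2.9] 0.79 [389.  283.3]
shaker_corner [557.9 146.9  12.3] 0.63 [337.5 251.2]
cradle_center [497.6 106.1  84.2] 0.62 [295.1 222. ]
cradle_center [ 654.7 -150.3   -0.6] 0.41 [ 96.5 315.8]
```

View pics/w1.png

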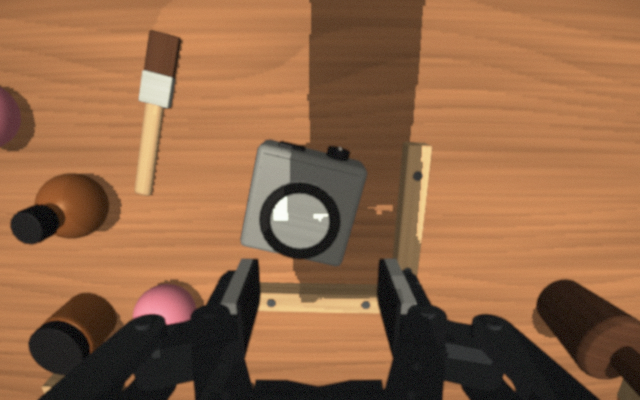

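The wrist view shows the shaker top at (303,205), with a knob on its near face at (338,153) and a dark slot at (292,146). The cleat corner is near (393,284). I enlarge this to read off the edges.

Run:
```python
from h import *
a=cv2.imread('pics/w1.png')[130:320,230:450]; cv2.imwrite('pics/w1c.png',cv2.resize(a,None,fx=3.1,fy=3.1,interpolation=cv2.INTER_CUBIC))
```

```text
(no output)
```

View pics/w1c.png

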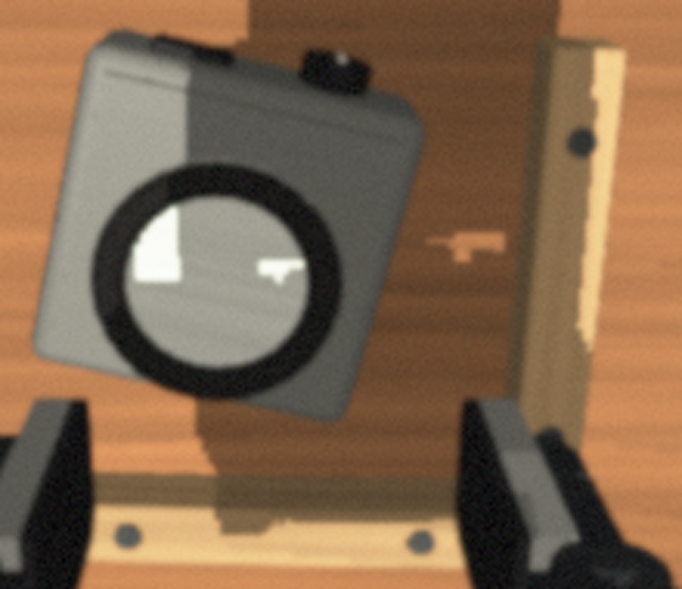

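Run:
```python
from h import *
np.set_printoptions(precision=1,suppress=True)
s=read_state(); p=capture('wrist')
def W(c,z): return at_z(p,np.array(c)/3.1+[230,130],z,s)[:,:2]
f=W([(95,472),(455,478)],0); fo=W([(90,557),(460,570)],26); d=W([(543,45),(508,395)],0); do=W([(627,50),(585,390)],26)
c=W([(35,355),(343,422)],52); l=W([(43,330),(92,70)],52); r=W([(345,410),(422,135)],52)
for n,e in dict(far=f,faro=fo,side=d,sideo=do,sfar=c,sl=l,sr=r).items():
    v=e[1]-e[0]; print(n,e.ravel(),'len',np.hypot(*v),'ang',np.degrees(np.arctan2(v[1],v[0])))
x=np.cross; 
A=np.c_[f[1]-f[0],-(d[1]-d[0])]; k=np.linalg.solve(A,d[0]-f[0]); print('corner',f[0]+k[0]*(f[1]-f[0]))
```

```text
far [603.6  60.9 605.3 196.8] len 135.8801183369741 ang 89.31279042662786
faro [623.6  62.1 628.2 196.1] len 134.01331630809534 ang 88.03901367768485
side [442.2 217.1 570.6 214.3] len 128.4335318393171 ang -1.2416919774752606
sideo [439.8 237.3 556.1 234.7] len 116.30977678861413 ang -1.3175903486621905
sfar [532.7  53.2 555.2 150.1] len 99.45953200977362 ang 76.95343178957505
sl [524.2  56.2 443.2  74.9] len 83.14206464285756 ang 167.029065500522
sr [550.9 150.6 461.8 170.9] len 91.45235044093313 ang 167.20542524012515
corner [605.5 213.6]
```

Estimates so far: cleat corner about (604,209) at yaw -1.2°, and the shaker mid about (495,109) at yaw -13°. I'll push +x with shut fingers right of centre, clear of the knob, so the box also turns square.

>>> drive_tool(moves=[[[0,0,0],[0.12,-0.05,0.1],1],[[0,0,0],[0.25,-0.1,0.2],1],[[0,0,0],[0.25,-0.1,0.36],1],[[0,0,0],[0.25,-0.1,0.52],1],[[0,0,0],[0.25,-0.1,0.68],1],[[0,0,0],[0.25,-0.1,0.8],1],[[0,0,0],[0.25,-0.1,0.8],1],[[0,0,0],[0.25,-0.1,0.8],1]])

```text
time_s: 3.57
position: [404.2, 101.0, 50.8]
ee_rot: [-0.001, -0.003, 1.0, 0.0]
ft_force: [0.5, -0.3, -0.6]
width: 0.0
finger_force: 0.0
```

>>> drive_tool(moves=[[[0,0,0],[-0.04,0,0],1],[[0,0,0],[-0.07,0,0],1],[[0,0,0],[-0.1,0,0],1],[[0,0,0],[-0.13,0,0],1],[[0,0,0],[-0.16,0,0],1],[[0,0,0],[-0.19,0,0],1],[[0,0,0],[-0.2,0,0],1]])

```text
time_s: 4.15
position: [454.8, 101.0, 51.9]
ee_rot: [-0.001, -0.003, 1.0, -0.0]
ft_force: [-7.2, -1.4, 3.0]
width: 0.2
finger_force: 3.5
```

>>> drive_tool(moves=[[[0,0,0],[-0.025,0,0],1],[[0,0,0],[-0.05,0,0],1],[[0,0,0],[-0.075,0,0],1],[[0,0,0],[-0.1,0,0],1],[[0,0,0],[-0.1,0,0],1]])

```text
time_s: 4.57
position: [480.3, 101.1, 51.9]
ee_rot: [0.0, -0.003, 1.0, -0.0]
ft_force: [-1.0, 0.1, 0.7]
width: -0.1
finger_force: 0.5
```

>>> drive_tool(moves=[[[0,0,0],[-0.01,0,0],1],[[0,0,0],[-0.02,0,0],1],[[0,0,0],[-0.02,0,0],1]])

```text
time_s: 4.82
position: [481.8, 101.1, 51.3]
ee_rot: [-0.004, -0.003, 1.0, -0.0]
ft_force: [-18.4, -3.3, 12.6]
width: -0.1
finger_force: 8.8
```

Run:
```python
from h import *
np.set_printoptions(precision=1,suppress=True)
P=[];
for c in ('top','side'):
    p=capture(c); P.append(p['image'])
    for n in ['cleats','shaker_mid','shaker_corner','cradle_center']:
        for d in place_of(p,n)[:1]: print(c,n,np.array(d['xyz']),round(d['confidence'],2))
z=lambda a:cv2.resize(a,(400,400),interpolation=cv2.INTER_CUBIC)
cv2.imwrite('pics/p2.png',np.hstack([z(P[0][170:290,200:320]),z(P[1][100:220,250:370])])[:,:,::-1])
```

```text
top cleats [603.1 204.1   1.5] 0.9
top shaker_mid [542.3 114.7  31.4] 0.72
top shaker_corner [606.4 164.2  13.5] 0.67
top cradle_center [543.7 118.1  83.7] 0.66
side cleats [602.3 206.4  -1.6] 0.95
side shaker_mid [544.7 116.6  26.2] 0.85
side shaker_corner [598.5 169.   16.4] 0.86
side cradle_center [542.  116.4  82.7] 0.84
```

View pics/p2.png

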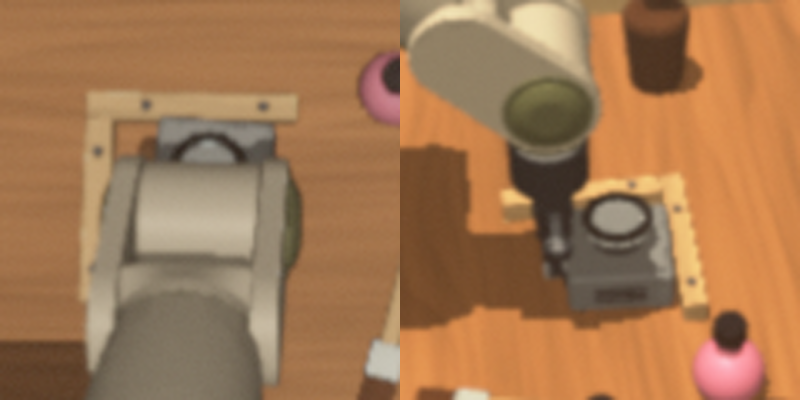

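The box looks roughly square and in contact with the far cleat (top crop, edge at (215,125)). The side cleat is still about 40 mm away. Now I go to its right side and push +y.

>>> drive_tool(moves=[[[0,0,0],[0.05,0,0],1],[[0,0,0],[0.1,0,-0.08],1],[[0,0,0],[0.1,0,-0.24],1],[[0,0,0],[0.1,-0.1,-0.38],1],[[0,0,0],[0,-0.25,-0.38],1],[[0,0,0],[-0.14,-0.33,-0.38],1],[[0,0,0],[-0.24,-0.33,-0.38],1],[[0,0,0],[-0.24,-0.33,-0.38],1]])

```text
time_s: 5.98
position: [549.0, 17.1, 147.1]
ee_rot: [0.003, -0.001, 1.0, -0.0]
ft_force: [-0.0, 0.9, 0.7]
width: 0.1
finger_force: 0.0
```

>>> drive_tool(moves=[[[0,0,0],[0,0,0.12],1],[[0,0,0],[0,0,0.26],1],[[0,0,0],[0,0,0.38],1],[[0,0,0],[0,0,0.38],1],[[0,0,0],[0,0.04,0.38],1],[[0,0,0],[0,0.08,0.38],1],[[0,0,0],[0,0.12,0.38],1],[[0,0,0],[0,0.14,0.38],1]])

```text
time_s: 6.65
position: [546.7, 54.6, 53.8]
ee_rot: [0.003, -0.003, 1.0, -0.001]
ft_force: [1.4, -9.9, 7.7]
width: 0.6
finger_force: 0.0
```

>>> drive_tool(moves=[[[0,0,0],[0,0.03,0],1],[[0,0,0],[0,0.06,0],1],[[0,0,0],[0,0.09,0],1],[[0,0,0],[0,0.12,0],1],[[0,0,0],[0,0.12,0],1]])

```text
time_s: 7.07
position: [546.2, 85.1, 53.5]
ee_rot: [0.003, -0.003, 1.0, -0.0]
ft_force: [1.4, -2.2, 3.1]
width: -0.1
finger_force: 0.0
```

>>> drive_tool(moves=[[[0,0,0],[0,0.015,0],1],[[0,0,0],[0,0.03,0],1],[[0,0,0],[0,0.03,0],1]])

```text
time_s: 7.32
position: [546.4, 91.0, 53.5]
ee_rot: [0.003, -0.003, 1.0, -0.001]
ft_force: [-0.4, -13.3, 10.0]
width: 0.2
finger_force: 0.0
```

>>> drive_tool(moves=[[[0,0,0],[0,0.008,0],1],[[0,0,0],[0,0.008,0],1],[[0,0,0],[0,0.008,0],1]])

```text
time_s: 7.57
position: [547.0, 92.1, 53.8]
ee_rot: [0.003, -0.002, 1.0, -0.001]
ft_force: [1.7, -14.5, 9.9]
width: -0.2
finger_force: 0.0
```

>>> drive_tool(moves=[[[0,0,0],[0,-0.06,0],1],[[0,0,0],[0,-0.1,-0.1],1],[[0,0,0],[0,-0.1,-0.26],1],[[0,0,0],[0.02,-0.1,-0.42],1],[[0,0,0],[0.17,0,-0.5],1],[[0,0,0],[0.3,0.1,-0.55],1],[[0,0,0],[0.4,0.17,-0.55],1],[[0,0,0],[0.4,0.17,-0.55],1]])

```text
time_s: 8.23
position: [440.2, 138.9, 190.3]
ee_rot: [0.001, -0.004, 1.0, 0.001]
ft_force: [0.8, 0.3, -0.8]
width: -0.3
finger_force: 0.0
```

Run:
```python
from h import *
np.set_printoptions(precision=1,suppress=True)
s=read_state(); print(s['position'])
p=capture('wrist')
for n in ['cleats','shaker_mid','shaker_corner','cradle_center']:
    for d in place_of(p,n)[:1]: print('w',n,np.array(d['xyz']),round(d['confidence'],2),proj(p,d['xyz'],s)[0])
import pickle; pickle.dump((s,p),open('w2.pkl','wb'))
q=capture('top')
for n in ['cleats','shaker_mid','shaker_corner','cradle_center']:
    for d in place_of(q,n)[:1]: print('t',n,np.array(d['xyz']),round(d['confidence'],2))
cv2.imwrite('pics/w2.png',cv2.resize(p['image'][60:350,170:550],None,fx=2.1,fy=2.05,interpolation=cv2.INTER_CUBIC)[:,:,::-1])
```

```text
[440.2 138.9 190.3]
w shaker_corner [624.1 417.   -1.4] 0.46 [569.2 346.2]
t cleats [603.5 207.6  -3.3] 0.67
t shaker_mid [542.2 152.9  27.5] 0.71
t shaker_corner [598.7 208.   13. ] 0.6
t cradle_center [542.7 156.2  84.4] 0.66
```

View pics/w2.png

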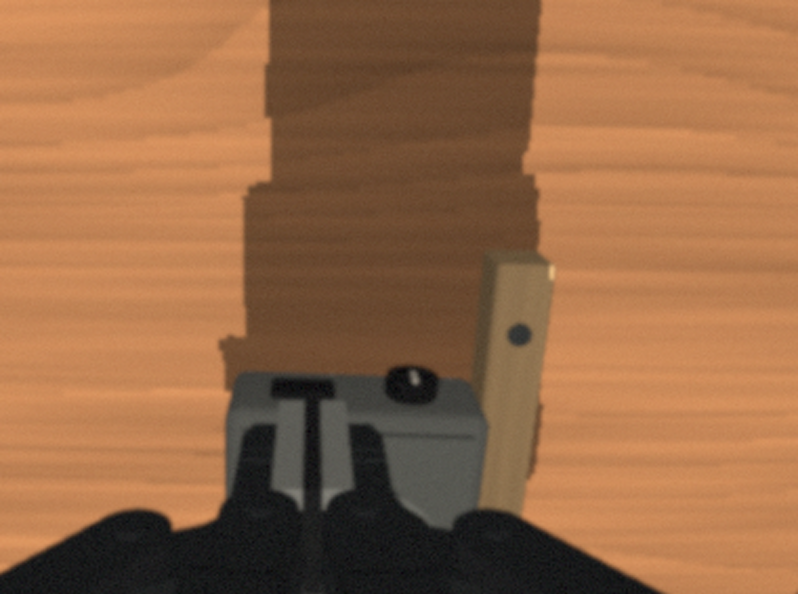

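The +y face lies along the side cleat (seam near (482,460)), with the knob at (411,383) and the slot at (303,387). The top-view x reads slightly short, so I push +x again between the two.

>>> drive_tool(moves=[[[0,0,0],[0,0.03,0.14],1],[[0,0,0],[0,0.03,0.28],1],[[0,0,0],[0,0.03,0.42],1],[[0,0,0],[0,0.03,0.55],1],[[0,0,0],[-0.03,0.03,0.55],1],[[0,0,0],[-0.08,0.03,0.55],1],[[0,0,0],[-0.13,0.03,0.55],1],[[0,0,0],[-0.16,0.03,0.55],1]])

```text
time_s: 9.4
position: [485.9, 142.9, 52.2]
ee_rot: [0.0, -0.002, 1.0, -0.0]
ft_force: [-11.0, -2.5, 7.4]
width: 0.2
finger_force: 5.4
```

>>> drive_tool(moves=[[[0,0,0],[-0.008,0,0],1],[[0,0,0],[-0.016,0,0],1],[[0,0,0],[-0.024,0,0],1],[[0,0,0],[-0.024,0,0],1]])

```text
time_s: 9.73
position: [487.2, 142.9, 51.7]
ee_rot: [-0.005, -0.003, 1.0, -0.0]
ft_force: [-21.9, -3.5, 16.6]
width: -0.0
finger_force: 10.8
```

>>> drive_tool(moves=[[[0,0,0],[0.06,0,0],1],[[0,0,0],[0.1,0,-0.08],1],[[0,0,0],[0.1,0,-0.24],1],[[0,0,0],[0.1,-0.05,-0.4],0],[[0,0,0],[0.05,-0.1,-0.56],0],[[0,0,0],[0,-0.13,-0.72],0],[[0,0,0],[-0.05,-0.13,-0.86],0],[[0,0,0],[-0.05,-0.13,-0.96],0]])

```text
time_s: 10.4
position: [504.8, 109.9, 296.2]
ee_rot: [0.003, -0.002, 1.0, -0.0]
ft_force: [1.1, 0.1, -0.0]
width: 60.2
finger_force: 0.0
```

>>> drive_tool(moves=[[[0,0,0],[0,0,0],0],[[0,0,0],[0,0,0],0]])

```text
time_s: 10.57
position: [503.3, 110.5, 292.8]
ee_rot: [0.002, -0.002, 1.0, -0.0]
ft_force: [0.4, -0.0, -1.3]
width: 83.2
finger_force: 0.0
```

Run:
```python
from h import *
np.set_printoptions(precision=1,suppress=True)
import pickle
s=read_state(); print(s['position'],s['ft_force'])
p=capture('wrist'); pickle.dump((s,p),open('w3.pkl','wb'))
for n in ['cleats','shaker_mid','shaker_corner','cradle_center','flask_mid']:
    for d in place_of(p,n)[:2]: print('w',n,np.array(d['xyz']),round(d['confidence'],2),proj(p,d['xyz'],s)[0])
c=proj(p,[545,150,50],s)[0].astype(int); x0,y0=c-[120,90]; x0=max(0,x0);y0=max(0,min(y0,220)); print(x0,y0)
cv2.imwrite('pics/w3.png',cv2.resize(p['image'][y0:y0+180,x0:x0+240],None,fx=3.2,fy=3.2,interpolation=cv2.INTER_CUBIC)[:,:,::-1])
```

```text
[503.3 110.5 292.8] [ 0.4 -0.  -1.3]
w cleats [603.7 210.9  -4.8] 0.8 [397.2 237.5]
w cradle_center [555.  154.   82.8] 0.68 [361.8 226.4]
w flask_mid [631.3 -47.5  47.3] 0.89 [180.7 275.9]
w flask_mid [ 403.4 -211.7   47.4] 0.77 [ 1.9 71.5]
234 116
```

View pics/w3.png

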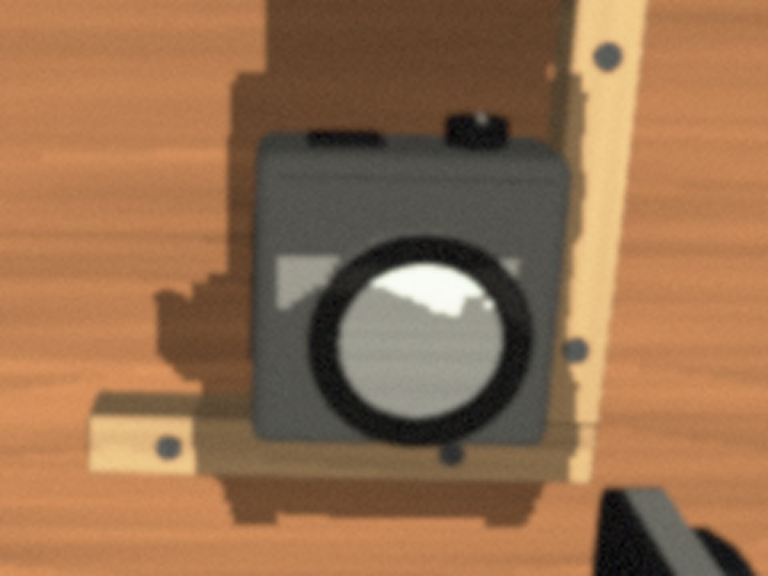

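Run:
```python
from h import *
import pickle
np.set_printoptions(precision=1,suppress=True)
s,p=pickle.load(open('w3.pkl','rb'))
def W(c,z): return at_z(p,np.array(c)/3.2+[234,116],z,s)[:,:2]
L=dict(cl_far_in=([(97,416),(245,418)],26),cl_far_out=([(90,470),(590,482)],26),cl_side_out=([(645,10),(592,470)],26),cl_side_in=([(583,60),(560,420)],26),
 box_far=([(265,441),(540,443)],52),box_r=([(548,425),(569,180)],51),box_l=([(252,425),(258,165)],51),box_near=([(275,140),(545,146)],50))
for n,(e,z) in L.items():
    e=W(e,z); v=e[1]-e[0]; print(n,e.ravel(),'ang',np.degrees(np.arctan2(v[1],v[0]))%180)
# sharper: gradient profile fits
g=cv2.cvtColor(p['image'],cv2.COLOR_RGB2GRAY).astype(float)
rr=W([(425,340)],87); print('ring outer centre approx',rr)
```

```text
cl_far_in [602.3  47.9 602.7 102.3] ang 89.5285706339673
cl_far_out [624.3  44.3 628.6 232.1] ang 88.67819503566672
cl_side_out [455.  235.1 623.6 232.4] ang 179.071700011014
cl_side_in [471.8 215.6 603.1 218.5] ang 1.2356476973333712
box_far [599.6 109.8 600.1 205. ] ang 89.70266797823938
box_r [593.7 207.5 507.3 207.5] ang 0.004393054923326645
box_l [594.  105.3 503.1 107.2] ang 178.79513402505495
box_near [495.1 112.6 496.5 199.1] ang 89.11136517526991
ring outer centre approx [[549.1 158.2]]
```

Measured edges agree with the shaker being home to within about 2 mm and 1°: near face bottom about 502, far face about 603, and both yaws about -1.2°. I give one last confirming +y push on the way to the flask.

>>> drive_tool(moves=[[[0,0,0],[-0.1,-0.1,0],1],[[0,0,0],[-0.19,-0.2,0.1],1],[[0,0,0],[-0.19,-0.22,0.26],1],[[0,0,0],[-0.19,-0.22,0.42],1],[[0,0,0],[-0.19,-0.22,0.58],1],[[0,0,0],[-0.19,-0.22,0.74],1],[[0,0,0],[-0.19,-0.22,0.88],1],[[0,0,0],[-0.19,-0.22,0.96],1]])

```text
time_s: 11.53
position: [548.6, 56.1, 46.5]
ee_rot: [-0.003, -0.002, 1.0, 0.0]
ft_force: [0.4, 0.7, 0.1]
width: 0.4
finger_force: 0.0
```

>>> drive_tool(moves=[[[0,0,0],[0,0.05,0],1],[[0,0,0],[0,0.1,0],1],[[0,0,0],[0,0.13,0],1],[[0,0,0],[0,0.145,0],1],[[0,0,0],[0,0.155,0],1],[[0,0,0],[0,0.165,0],1],[[0,0,0],[0,0.165,0],1]])

```text
time_s: 12.12
position: [552.8, 93.7, 54.8]
ee_rot: [0.003, -0.003, 1.0, -0.004]
ft_force: [-3.3, -32.9, 12.5]
width: 0.1
finger_force: 7.8
```

>>> drive_tool(moves=[[[0,0,0],[0,-0.06,0],1],[[0,0,0],[0,-0.1,-0.1],1],[[0,0,0],[0,-0.1,-0.26],1],[[0,0,0],[0,-0.1,-0.42],1],[[0,0,0],[0.05,-0.2,-0.52],0],[[0,0,0],[0.1,-0.35,-0.6],0],[[0,0,0],[0.18,-0.5,-0.65],0],[[0,0,0],[0.25,-0.65,-0.7],0]])

```text
time_s: 12.78
position: [491.2, -59.9, 227.1]
ee_rot: [0.002, -0.004, 1.0, -0.001]
ft_force: [0.7, 0.2, -0.2]
width: 48.3
finger_force: 0.0
```

>>> drive_tool(moves=[[[0,0,0],[0.02,-0.12,0],0],[[0,0,0],[0.05,-0.25,0],0],[[0,0,0],[0.05,-0.25,0],0],[[0,0,0],[0.05,-0.25,0],0]])

```text
time_s: 13.12
position: [479.6, -122.7, 225.7]
ee_rot: [0.001, -0.002, 1.0, -0.001]
ft_force: [1.1, 0.2, -0.1]
width: 85.3
finger_force: 0.0
```

Run:
```python
from h import *
np.set_printoptions(precision=1,suppress=True)
s=read_state(); print(s['position'],s['ft_force'],s['width'])
p=capture('wrist')
for n in ['flask_mid']:
    for d in place_of(p,n)[:3]: print('w',n,np.array(d['xyz']),round(d['confidence'],2),proj(p,d['xyz'],s)[0])
    for d in outline_of(p,n)[:3]:
        ys,xs=np.nonzero(d['pixels']); print('outline',round(d['confidence'],2),xs.min(),xs.max(),ys.min(),ys.max(),p['image'][d['pixels']].mean(0))
q=capture('top')
for n in ['shaker_mid','shaker_corner','cradle_center','flask_mid']:
    for d in place_of(q,n)[:3]: print('t',n,np.array(d['xyz']),round(d['confidence'],2))
q=capture('side')
for n in ['shaker_mid','shaker_corner','cradle_center','flask_mid']:
    for d in place_of(q,n)[:3]: print('s',n,np.array(d['xyz']),round(d['confidence'],2))
save(p,'w4')
```

```text
[ 479.6 -122.7  225.7] [ 1.1  0.2 -0.1] 85.30370393735784
w flask_mid [ 502.1 -132.1   45.4] 0.89 [307.4 207.4]
w flask_mid [ 405.8 -212.2   50.1] 0.59 [206.1  93.9]
w flask_mid [629.  -44.9  46.5] 0.56 [395.8 329.3]
outline 0.81 358 423 286 376 [161.2 103.3 109.6]
outline 0.77 276 348 164 244 [103.3  64.3  38.3]
outline 0.7 169 255 54 134 [158.6 102.3 108.4]
t shaker_mid [545.3 153.4  27.6] 0.66
t shaker_corner [ 540.2 -302.1   -1.1] 0.68
t shaker_corner [ 499.8 -129.6   49.5] 0.32
t cradle_center [550.  158.   79.9] 0.66
t cradle_center [788.5  -1.3  -3.5] 0.51
t flask_mid [627.9 -50.4  51.8] 0.9
t flask_mid [ 501.9 -132.    49.3] 0.58
s shaker_mid [549.1 155.5  26.7] 0.65
s shaker_corner [597.8 210.2  16.2] 0.72
s cradle_center [548.4 159.1  81.5] 0.63
s flask_mid [ 502.1 -128.3   48.5] 0.81
s flask_mid [ 405.9 -205.9   45.4] 0.73
s flask_mid [631.3 -43.1  42.6] 0.61
```

View pics/w4.png

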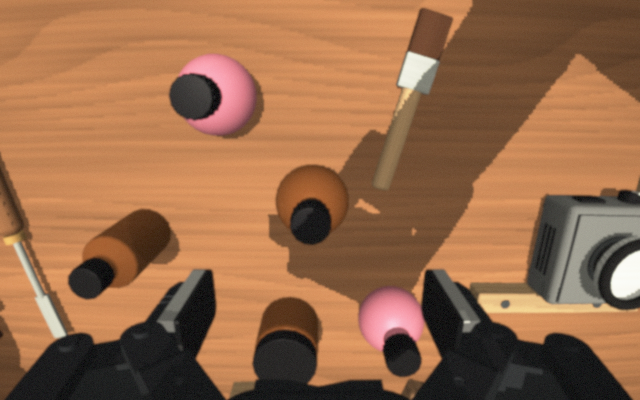

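The wrist view shows the amber round flask at (312,200) with its cap at (311,222). The pink ones are at (215,95) and (392,320), and the jar at (287,340). The choice is confirmed, and the shaker still looks home.

Run:
```python
from h import *
s=read_state(); p=capture('wrist')
im=p['image'].astype(int); m=np.zeros(im.shape[:2],bool); m[185:260,270:350]=im[185:260,270:350].sum(2)<105
n,l,st,c=cv2.connectedComponentsWithStats(m.astype(np.uint8)); k=1+st[1:,4].argmax(); print(st[k],c[k])
print(at_z(p,[c[k]],82,s), at_z(p,[c[k]],88,s)); go(s,[502,-131,88])
```

```text
[ 291  201   39   45 1129] [311.70327724 224.36315323]
[[ 502.75260554 -126.85357355   82.        ]] [[ 500.49476417 -126.74450795   88.        ]]
turn [0. 0. 0.] shift [-0.09  -0.035  0.543] mm [-22.5  -8.8 135.8]
```

>>> drive_tool(moves=[[[0,0,0],[-0.09,-0.03,0.06],0],[[0,0,0],[-0.09,-0.03,0.18],0.3],[[0,0,0],[-0.09,-0.03,0.32],0.3],[[0,0,0],[-0.09,-0.03,0.44],0.3],[[0,0,0],[-0.09,-0.03,0.54],0.3],[[0,0,0],[-0.09,-0.03,0.54],0.3],[[0,0,0],[-0.09,-0.03,0.54],0.3]], force=40)

```text
time_s: 14.4
position: [501.8, -129.7, 88.8]
ee_rot: [-0.001, -0.002, 1.0, 0.0]
ft_force: [0.6, -0.5, 1.5]
width: 59.8
finger_force: 0.0
```

>>> drive_tool(moves=[[[0,0,0],[0,0,0],0.5],[[0,0,0],[0,0,0],0.6],[[0,0,0],[0,0,0],0.8],[[0,0,0],[0,0,0],1],[[0,0,0],[0,0,0],1],[[0,0,0],[0,0,0],1]], force=40)

```text
time_s: 14.9
position: [502.9, -130.0, 90.7]
ee_rot: [0.002, -0.002, 1.0, -0.001]
ft_force: [-0.4, 1.9, 6.4]
width: 29.6
finger_force: 39.1
```

>>> drive_tool(moves=[[[0,0,0],[0,0,-0.06],1],[[0,0,0],[0,0,-0.16],1],[[0,0,0],[0,0,-0.28],1],[[0,0,0],[0,0,-0.4],1],[[0,0,0],[0,0,-0.52],1],[[0,0,0],[0,0,-0.52],1]], force=60)

```text
time_s: 15.4
position: [503.7, -130.5, 225.3]
ee_rot: [0.005, -0.003, 1.0, -0.003]
ft_force: [0.9, 0.2, -2.2]
width: 29.5
finger_force: 59.9
```

Run:
```python
from h import *
np.set_printoptions(precision=1,suppress=True)
s=read_state(); print(s['position'],s['ft_force'],s['width'],s['finger_force'])
for c in ('side','top','wrist'):
    q=capture(c)
    for n in ['flask_mid','shaker_mid','cradle_center','cleats']:
        for d in place_of(q,n)[:3]:
            if d['confidence']>.4: print(c,n,np.array(d['xyz']),round(d['confidence'],2))
go(s,[550,158,220])
```

```text
[ 503.7 -130.5  225.3] [ 0.9  0.2 -2.2] 29.549877120449356 59.853397607803345
side flask_mid [ 403.5 -206.9   42.5] 0.96
side flask_mid [630.6 -45.6  46.4] 0.78
side flask_mid [ 504.6 -132.6  180.7] 0.77
side shaker_mid [548.  154.3  30.4] 0.7
side cleats [601.1 205.8  -1.5] 0.64
top flask_mid [ 498.6 -130.9  176.2] 0.59
top flask_mid [ 408.9 -212.6   44.6] 0.54
top shaker_mid [551.1 155.1  29.4] 0.84
top shaker_mid [ 549.9 -445.6    1.2] 0.42
top cradle_center [550.9 158.5  83. ] 0.89
top cleats [602.2 209.8  -0.4] 0.8
wrist flask_mid [ 403.7 -213.    48.5] 0.91
wrist flask_mid [ 499.  -131.   174.3] 0.89
wrist flask_mid [626.9 -48.   48.6] 0.61
wrist shaker_mid [548.9 153.4  24.8] 0.95
turn [0. 0. 0.] shift [-0.2  1.2  0. ] mm [-47.7 288.3   4.3]
```

>>> drive_tool(moves=[[[0,0,0],[-0.03,0.1,0],1],[[0,0,0],[-0.06,0.22,0],1],[[0,0,0],[-0.09,0.34,0],1],[[0,0,0],[-0.12,0.46,0],1],[[0,0,0],[-0.15,0.58,0],1],[[0,0,0],[-0.18,0.7,0],1],[[0,0,0],[-0.19,0.82,0],1],[[0,0,0],[-0.19,0.92,0],1]])

```text
time_s: 16.82
position: [548.5, 102.5, 218.7]
ee_rot: [0.0, -0.003, 1.0, 0.0]
ft_force: [0.1, -0.1, -3.0]
width: 29.2
finger_force: 59.8
```

>>> drive_tool(moves=[[[0,0,0],[0,0.1,0],1],[[0,0,0],[0,0.18,0],1],[[0,0,0],[0,0.23,0],1],[[0,0,0],[0,0.23,0],1],[[0,0,0],[0,0.23,0],1]])

```text
time_s: 17.23
position: [548.1, 157.8, 218.7]
ee_rot: [-0.0, -0.003, 1.0, -0.0]
ft_force: [-0.7, -0.9, -2.1]
width: 29.2
finger_force: 59.9
```

Run:
```python
from h import *
np.set_printoptions(precision=1,suppress=True)
s=read_state(); print(s['position'],s['ft_force'],s['width'])
for c in ('side','top','wrist'):
    q=capture(c)
    for n in ['flask_mid','shaker_mid','cradle_center']:
        for d in place_of(q,n)[:3]:
            if d['confidence']>.4 and d['xyz'][1]>0: print(c,n,np.array(d['xyz']),round(d['confidence'],2))
go(s,[550,157.5,220],np.pi/2)
```

```text
[548.1 157.8 218.7] [-0.7 -0.9 -2.1] 29.15993994304996
side flask_mid [548.7 158.7  79.9] 0.75
side shaker_mid [549.  156.2  25.9] 0.57
side cradle_center [549.4 158.8  81.7] 0.57
top flask_mid [548.1 154.2 176.9] 0.65
top shaker_mid [547.2 152.2  27.6] 0.8
top cradle_center [549.5 153.   79.5] 0.41
wrist flask_mid [545.6 157.2 175.9] 0.97
turn [-0. -0.  0.] shift [-0. -0. -0.] mm [-1.9 -0.3 -1.3]
```

>>> drive_tool(moves=[[[0,0,0],[-0.01,0,0.04],1],[[0,0,0],[-0.01,0,0.08],1],[[0,0,0],[-0.01,0,0.11],1],[[0,0,0],[-0.01,0,0.14],1],[[0,0,0],[-0.01,0,0.16],1],[[0,0,0],[-0.01,0,0.17],1],[[0,0,0],[-0.01,0,0.17],1]])

```text
time_s: 18.42
position: [550.4, 157.9, 175.7]
ee_rot: [-0.001, -0.002, 1.0, -0.0]
ft_force: [0.8, 0.9, -2.6]
width: 29.4
finger_force: 59.9
```

>>> drive_tool(moves=[[[0,0,0],[0,0,0.008],1],[[0,0,0],[0,0,0.016],1],[[0,0,0],[0,0,0.016],1]])

```text
time_s: 18.67
position: [551.1, 157.9, 173.1]
ee_rot: [0.001, -0.002, 1.0, -0.0]
ft_force: [0.5, -1.8, 4.1]
width: 29.2
finger_force: 60.6
```

>>> drive_tool(moves=[[[0,0,0],[0,0,0.008],1],[[0,0,0],[0,0,0.016],1],[[0,0,0],[0,0,0.016],1]])

```text
time_s: 18.92
position: [551.2, 157.8, 169.1]
ee_rot: [0.001, -0.002, 1.0, -0.0]
ft_force: [1.6, -0.7, 6.5]
width: 29.2
finger_force: 61.0
```

Run:
```python
from h import *
np.set_printoptions(precision=1,suppress=True)
s=read_state(); print(s['position'],s['ft_force'],s['width'])
a=capture('side'); b=capture('wrist')
z=lambda a:cv2.resize(a,(400,500),interpolation=cv2.INTER_CUBIC)
cv2.imwrite('pics/p5.png',np.hstack([z(a['image'][110:210,270:350]),z(b['image'][100:350,220:420])])[:,:,::-1])
```

```text
[551.2 157.8 169.1] [ 1.6 -0.7  6.5] 29.22289231510325
```

View pics/p5.png

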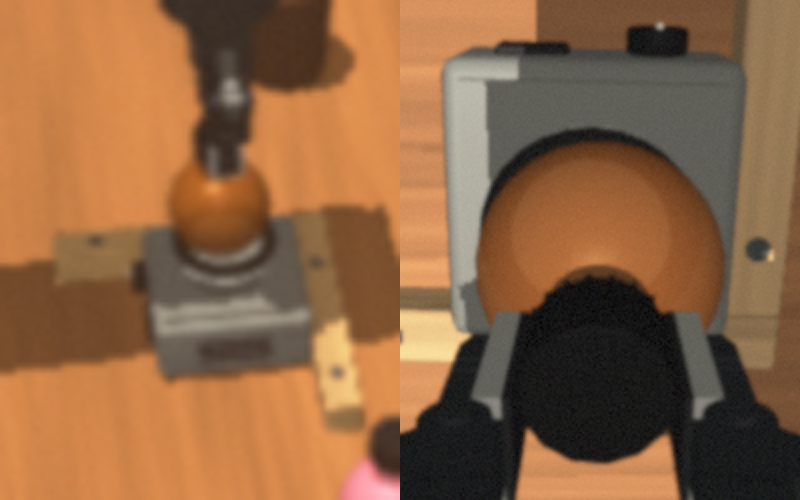

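The flask sits upright in the ring: belly centred at side crop (220,200), ring beneath it. The force rises along the spring, so I continue down to the hard stop.

>>> drive_tool(moves=[[[0,0,0],[0,0,0.008],1],[[0,0,0],[0,0,0.016],1],[[0,0,0],[0,0,0.02],1],[[0,0,0],[0,0,0.02],1],[[0,0,0],[0,0,0.02],1]])

```text
time_s: 19.43
position: [551.6, 157.5, 165.0]
ee_rot: [0.002, -0.002, 1.0, -0.0]
ft_force: [0.9, -2.5, 9.6]
width: 29.4
finger_force: 61.2
```

>>> drive_tool(moves=[[[0,0,0],[0,0,0.006],1],[[0,0,0],[0,0,0.006],1],[[0,0,0],[0,0,0.006],1]])

```text
time_s: 19.68
position: [552.0, 156.9, 163.6]
ee_rot: [0.003, -0.002, 1.0, -0.001]
ft_force: [2.2, -5.9, 9.6]
width: 29.3
finger_force: 61.2
```

>>> drive_tool(moves=[[[0,0,0],[-0.004,-0.006,0.004],1],[[0,0,0],[-0.004,-0.006,0.01],1],[[0,0,0],[-0.004,-0.006,0.01],1],[[0,0,0],[-0.004,-0.006,0.01],1]])

```text
time_s: 20.02
position: [553.2, 155.6, 162.1]
ee_rot: [0.003, -0.002, 1.0, -0.001]
ft_force: [0.5, -6.4, 16.9]
width: 28.8
finger_force: 62.1
```

>>> drive_tool(moves=[[[0,0,0],[0,-0.004,0],1],[[0,0,0],[0,-0.004,0],1],[[0,0,0],[0,-0.004,0],1]])

```text
time_s: 20.27
position: [553.1, 155.2, 162.1]
ee_rot: [0.003, -0.002, 1.0, -0.0]
ft_force: [-0.0, -3.3, 16.1]
width: 29.1
finger_force: 61.9
```

Run:
```python
from h import *
np.set_printoptions(precision=1,suppress=True)
s=read_state(); print(s['position'],s['ft_force'],s['width'])
for c in ('side','top','wrist'):
    q=capture(c)
    if c=='wrist': b=q
    if c=='side': a=q
    for n in ['flask_mid','shaker_mid','shaker_corner','cradle_center']:
        for d in place_of(q,n)[:3]:
            if d['confidence']>.4 and d['xyz'][1]>0: print(c,n,np.array(d['xyz']),round(d['confidence'],2))
z=lambda a:cv2.resize(a,(400,500),interpolation=cv2.INTER_CUBIC)
cv2.imwrite('pics/p6.png',np.hstack([z(a['image'][110:210,270:350]),z(b['image'][100:350,220:420])])[:,:,::-1])
```

```text
[553.1 155.2 162.1] [-0.  -3.3 16.1] 29.06532069186065
side flask_mid [553.6 157.8 117.8] 0.59
side shaker_mid [547.3 158.6  27.6] 0.86
side shaker_mid [630.3 421.5  -1.2] 0.6
side shaker_corner [603.2 208.7  17.4] 0.66
side cradle_center [550.7 158.8  73. ] 0.54
top shaker_mid [545.4 155.4  30.2] 0.46
wrist flask_mid [550.  153.9 119.4] 0.78
```

View pics/p6.png

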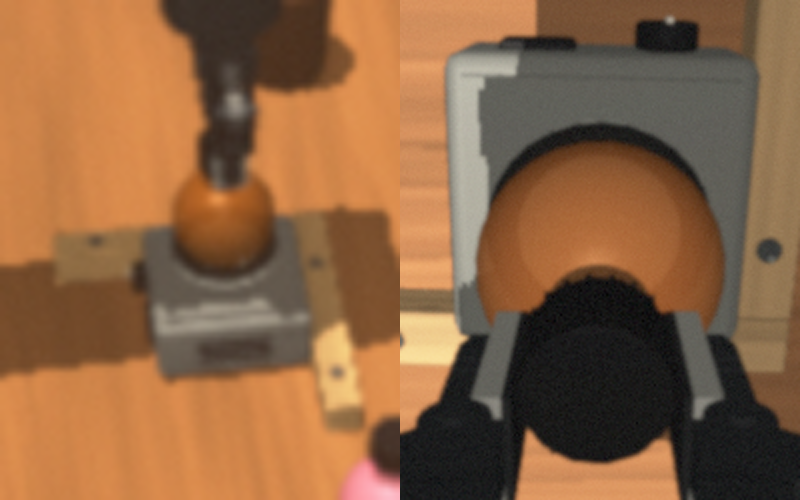

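The flask is upright at z about 118, the ring is down (cradle about 73), and 16 N shows it on the stop. The shaker is against both cleats, with its edge along the side cleat at wrist crop (745,200). I hand in.

```bash
python3 -c "
from rig import *
print(close_job(), read_state()['ft_force'])"
```

```text
the job is handed in; nothing more can be done
the job is handed in; nothing more can be done
```

I handed the job in at about 20 s with the shaker pushed back against both cleats and the flask upright in its ring. The arm is still holding the flask pressed down with about 16 N, which puts the ring at its stop. By my camera measurements the shaker sits within about 2 mm and 1° of flush; no verdict came back when I handed in.

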